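Nest the rinsed hand sieves on their hook

ROBOT

A 7-joint arm with a two-finger parallel gripper is mounted at the origin on the work surface. World frame = base frame: x ahead of the robot, y to its left, z up, the work surface at z = 0. Lengths are in m, angles in degrees, forces in N, time in s.
With the tool pointing down it reaches from about 0.4 to 0.85 m from the base axis. Payload 4.5 kg.
Tool frame: the origin (TCP) lies midway between the tips of the shut fingers; the grasp point (between the pads) lies 19 mm behind it; z points along the fingers, x is the direction in which the jaws open and shut, and the axes are right-handed (so a half turn about z gives the same grasp; the last joint's range is limited). The gripper opens to 85 mm and grips with 20 to 120 N. Pads are 22 mm wide; open, the fingers measure 114 mm over their backs; the gripper's body (76 mm by 85 mm) begins 54 mm behind the grasp point. The pads swing forward as they close: fully open they stand 13 mm farther back than shut.
Start: joints at [66.509, 39.483, -11.15, 89.685, 9.013, 51.709, -12.324], TCP at [0.268, -0.564, 0.231] pointing down, gripper open.
Joint ranges: [-172.22, 172.22], [-26.19, 119.32], [-84.43, 86.54], [7.71, 146.69], [-57.33, 237.33], [2.42, 119.75], [-152.13, 152.13]. Speed limits (degrees/s): [147.25, 147.25, 180, 180, 180, 180, 180].

INTERFACE

Orientations are given as a 3x3 rotation matrix whose columns are the frame's x, y, z axes.
In Python, from workcell import sensors, imaging, ticket gives the robot as it stands.
- The arm moves only by the shell command python3 -m pendant 'ROWS' [OPENING]. ROWS is JSON, a list of rows, each a list of 4 numbers: the shift along the tool's x, y, z in m, then the turn about the tool's z in rad. A call has 1 to 20 rows; each row is the pose to reach, as a shift and turn from the pose commanded when the call began, along the tool's axes at that moment; what a row does not reach only later rows make up. A row lasts 1/8 s, in which the tool goes at most 62.5 mm and 10.7 degrees, less where a joint would pass 70% of its speed; a pose out of reach is approached as far as the arm can. A call with a gripper value outside its range is refused whole. OPENING is the closure, from -1 (fully open) to 1 (shut), set as the call begins (- or left out, the last holds). The fingers move at their own pace and stop on an object; the grip force is fixed at half the most. Time passes only in rows, so rows that repeat a pose let the fingers close. It gives the time, the measured TCP pose, the force and the opening at its end, in the units of the state.
- sensors.read_state(): the state, without advancing time (a new reading comes with each control period).
- imaging.get_image(name): name is "scene" or "top"; returns the picture (400x640x3 uint8, blue, green, red); there is no depth.
- imaging.camera_params(name): a dict with "K" (3x3 intrinsics, pixels), "R" (3x3) and "t" (3): a world point X has camera coordinates R X + t. Camera axes: x right, y down, z forward; pixel columns grow to the right and rows downward; lengths in m; the calibration is good to about 2 mm. A picture is of the moment at which its call begins. camera_params takes no time and is no camera call.
- ticket.hand_in(): hands the job in, once; it reports no verdict.
The state is a dict: "time_s": time; "joint_pos": joint angles; "qd": joint speeds; "joint_efforts": joint torques, N m; "tcp_pos": TCP position; "tool_rot": TCP orientation; "wrist_force": force on the tool from outside, world axes, zero at the start; "moment": the same for the moment, N m; "width": finger opening in m.
Only numpy, scipy, OpenCV 4.12 (cv2) and the standard library are available. Lean on these libraries where they do the work, as an engineer would, in place of code of your own. Each camera call takes 0.05 s, during which the arm holds its last target. There are 200 camera calls.

TASK

The largest hand sieve already hangs on the hook; take the other two out of the drying rack and hang them in front of it by their eyes, the middle one first and then the smallest, each nested inside the larger one with its open front facing the same way. Push each one back firmly but gently until you feel the whole stack come up tight against the stop plate, then let it hang freely on the rod. Do not force anything and leave the other things on the bench alone.

Things in the scene. Friction and masses are not known exactly. Their poses are not given: they have to be found in the camera images.
- large_grip (a point): Centre of the grip tab on top of this sieve's handle: tab 24 mm wide (y), 28 tall (z), 10 thick (x). z up the handle; x through the eye, from the sieve's open front (-x) to its mesh back (+x). Eye 12 mm wide, 24 tall, 14 to 38 mm below this point, in a head 24 wide and 10 thick (x -5 to +5). Frame from 59 to 169 mm below, x -5 to +11. Hangs on the hook.
- middle_grip (a point): Centre of the grip tab on top of this sieve's handle: tab 36 mm wide (y), 28 tall (z), 10 thick (x). z up the handle; x through the eye, from the sieve's open front (-x) to its mesh back (+x). Eye 12 mm wide, 24 tall, 14 to 38 mm below this point, in a head 24 wide and 10 thick (x -5 to +5). Frame from 69 to 159 mm below, x -5 to +11. In the rack.
- small_grip (a point): Centre of the grip tab on top of this sieve's handle: tab 48 mm wide (y), 28 tall (z), 10 thick (x). z up the handle; x through the eye, from the sieve's open front (-x) to its mesh back (+x). Eye 12 mm wide, 24 tall, 14 to 38 mm below this point, in a head 24 wide and 10 thick (x -5 to +5). Frame from 79 to 149 mm below, x -5 to +11. In the rack.
- large: Largest of three square stainless hand sieves: frame 110 x 110 mm, walls 3 mm, 16 mm deep, mesh across its back, flat stem up from its upper edge to a head with a hanging eye and a grip tab. About 0.30 kg (may differ by a quarter). Origin under the middle of the frame's lower edge, 169 mm below the tab's centre. Already on the hook, 4 to 26 mm short of the stop; slides under 1 to 3 N.
- middle: Middle of three square stainless hand sieves: frame 90 x 90 mm, walls 3 mm, 16 mm deep, mesh across its back, flat stem up from its upper edge to a head with a hanging eye and a grip tab. About 0.24 kg (may differ by a quarter). Origin under the middle of the frame's lower edge, 159 mm below the tab's centre. Stands upright, loose, in either slot of the rack.
- small: Smallest of three square stainless hand sieves: frame 70 x 70 mm, walls 3 mm, 16 mm deep, mesh across its back, flat stem up from its upper edge to a head with a hanging eye and a grip tab. About 0.18 kg (may differ by a quarter). Origin under the middle of the frame's lower edge, 149 mm below the tab's centre. Stands upright, loose, in either slot of the rack.
- hook_rod (a point): Point on the axis of the hook's level rod, 80 mm behind the tip. x runs along the rod from tip to post (tip at negative x), z up. Rod 8 mm thick, level to x = -70 mm, then up at 45 degrees. A sieve resting on the rod has its tab's centre 18 mm above this. The stop plate (24 mm wide, 14 below to 32 above the axis) is clamped with its face anywhere from x = -12 to 0 mm: find it by feel.
- hook_tip (a point): Centre of the hook's round upturned end (radius 4 mm), 80 mm in front of hook_rod and 10 mm above the rod's axis; same axes. An eye passes it with the tab's centre about 31 mm above the rod's axis (3 mm spare above and below). Lower the sieve once past it, before its frame enters the larger one (7 mm spare all round when nested).
- stand: Fixed hook stand: white base 160 x 140 x 12 mm, steel post 216 mm tall behind the stop plate. Origin on the bench 200 mm under hook_rod, same axes. All rigid steel: meeting the stop faster than some 15 mm/s knocks too hard. A firm push home is 6 to 14 N; press no sieve on hook or sieve over 20 N. Home, heads touch: tab centres 5, 15 and 25 mm in front of the plate's face.
- rack: Fixed white plastic drying rack, 75 x 246 mm, 52 tall, two slots side by side along y, centres 120 mm apart, floor 12 mm above the bench, 21 mm wide in x. Origin under its centre. The sieves in it stand with its axes, within 0.03 rad, open front to -x; either may be in either slot. Lift them 45 mm to clear it.
- beaker: glass beaker, 68 mm across, 85 mm tall, loose; origin under its centre; leave it alone
- tipbox: blue box of pipette tips, 85 x 122 x 76 mm, loose; origin under its centre; leave it alone
- bottle: amber bottle, 66 mm across, 150 mm tall, loose; origin under its centre; leave it alone

How it is judged:
By the outcome, as a careful person would: the job done as asked, in the order asked, and still so for the second after the job is handed in, with the robot touching nothing.
It also fails if it takes over 72 s, if anything falls off the work surface, if the arm or the gripper's body presses on something with over 40 N, if the wrist force passes 120 N, or if a joint passes its speed limit or range.

## Working session

There is one attempt and no reset: what is moved stays moved. The work goes in short steps, Python scripts to look and compute and a shell command to move; the robot and the scene stay as the last step left them, time stands still between calls to the robot, and variables do not carry over. Pictures are saved under pics/ and viewed, about 8 in all and at most 12, crops included, and the job is handed in when it is done.

```bash
mkdir -p pics; ls; python3 - <<'E'
from workcell import sensors, imaging
import cv2,numpy as np
np.set_printoptions(precision=4,suppress=True)
for n in("scene","top"):
    cv2.imwrite(f"pics/{n}0.png",imaging.get_image(n)); p=imaging.camera_params(n); print(n,p["K"],p["R"],p["t"], -p["R"].T@p["t"])
s=sensors.read_state()
for k,v in s.items(): print(k,np.array(v))
E
```

```text
pics
scene [[364.3211   0.     316.936 ]
 [  0.     364.3211 193.1867]
 [  0.       0.       1.    ]] [[ 0.8468  0.5319  0.0048]
 [ 0.338  -0.5311 -0.7769]
 [-0.4107  0.6595 -0.6296]] [-0.4792 -0.1234  1.1957] [ 0.9385 -0.5993  0.6592]
top [[364.6189   0.     318.9966]
 [  0.     364.6189 202.0675]
 [  0.       0.       1.    ]] [[ 0.0052 -1.      0.0074]
 [-0.9898 -0.0062 -0.1421]
 [ 0.1422 -0.0066 -0.9898]] [-0.0627  0.6221  1.014 ] [ 0.4719 -0.0521  1.0926]
time_s 0.1
joint_pos [ 66.5088  39.5311 -11.1447  89.7392   9.0131  51.7113 -12.3249]
qd [ 0.0428 -0.2426  0.119  -0.1425  0.0404  0.0122 -0.091 ]
joint_efforts [ -0.0039 -54.0603  -1.2717 -15.8986   0.0094   0.0044  -0.    ]
tcp_pos [ 0.2681 -0.5639  0.2305]
tool_rot [[ 0.4294 -0.9031 -0.0009]
 [-0.9031 -0.4294  0.0015]
 [-0.0017  0.0001 -1.    ]]
wrist_force [ 0.3548  0.4686 -0.0777]
moment [-0.0281 -0.0466  0.0163]
width 0.0856273904369854
```

View pics/scene0.png

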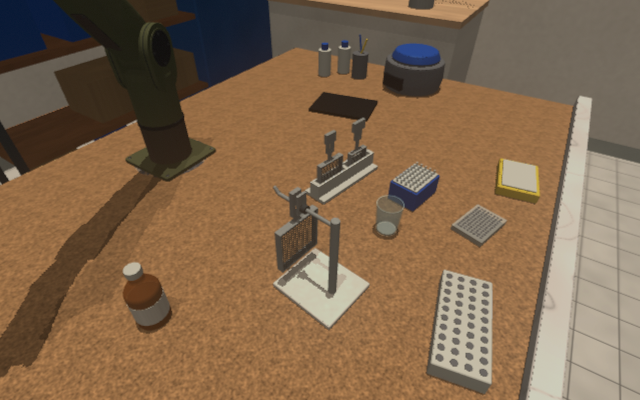

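View pics/top0.png

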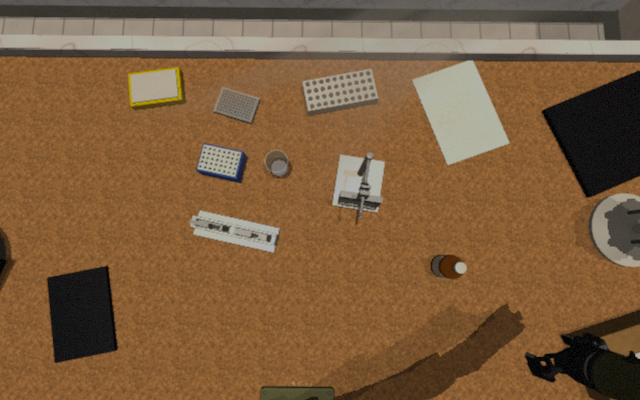

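Scene: rack with two sieves at about (343,170), the large sieve on the hook at (297,235), hook tip at (275,189). Top: rack at (235,231), stand at (358,183), tip at about (359,220). I'll enlarge these areas.

```bash
python3 - <<'E'
import cv2,numpy as np
t=cv2.imread("pics/top0.png"); s=cv2.imread("pics/scene0.png")
r=lambda a,k:cv2.resize(a,None,fx=k,fy=k,interpolation=cv2.INTER_CUBIC)
a=r(t[205:255,185:285],8); cv2.imwrite("pics/c1.png",a)
b=r(t[145:230,325:390],6); c=r(s[110:210,260:385],5)
c=r(s[112:214,262:386],5)
o=np.zeros((520,800,3),np.uint8)
o[:510,:390]=b; o2=c[:, :620]
cv2.imwrite("pics/c2.png",np.hstack([b[:510],r(s[180:310,260:345],510/130)]))
cv2.imwrite("pics/c3.png",r(s[112:202,306:386],6.5))
print(r(s[180:310,260:345],510/130).shape)
E
```

```text
(510, 333, 3)
```

View pics/c1.png

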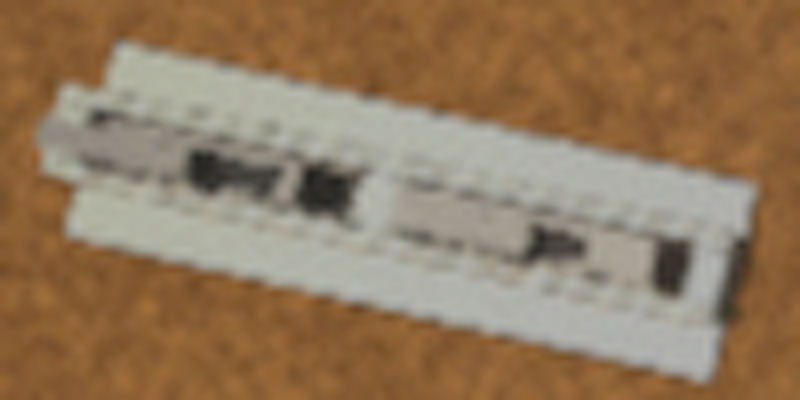

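View pics/c2.png

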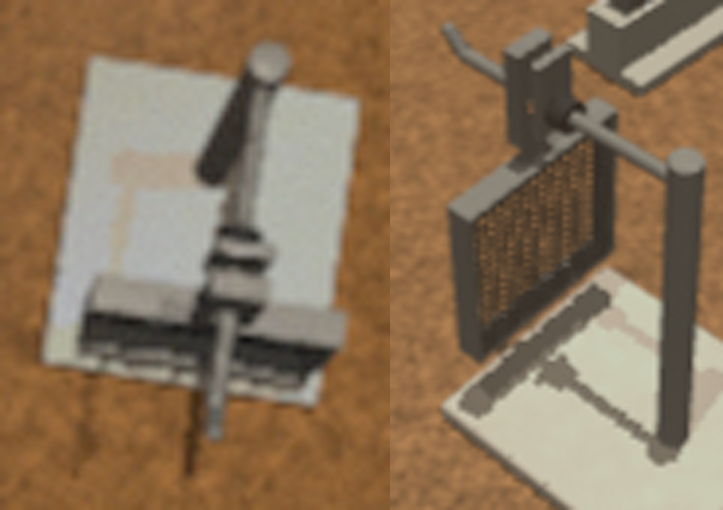

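View pics/c3.png

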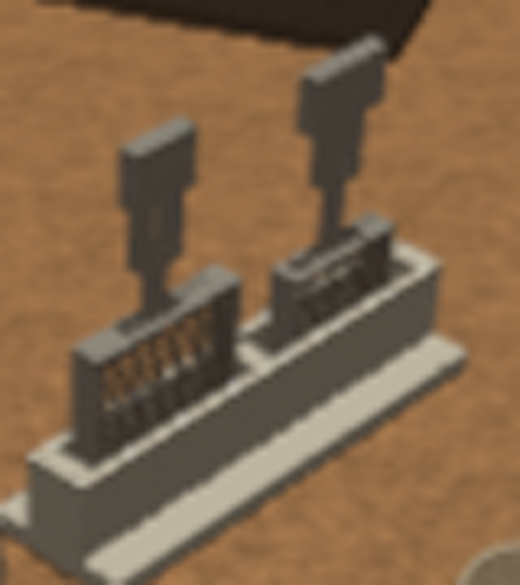

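Middle sieve (36 mm tab) is in the right (lower y) slot and small is in the left slot. Now I'll fit poses from picked pixels in both views.

```bash
cat > h.py <<'E'
import numpy as np,cv2
from scipy.optimize import least_squares
from workcell import imaging
P={n:imaging.camera_params(n) for n in("scene","top")}
def proj(n,X):
    p=P[n]; c=np.atleast_2d(X)@p["R"].T+p["t"]; u=c@p["K"].T; return u[:,:2]/u[:,2:]
def world(pose,L):
    x,y,z,a=pose; c,s=np.cos(a),np.sin(a); return np.atleast_2d(L)@np.array([[c,-s,0],[s,c,0],[0,0,1]]).T+[x,y,z]
def fit(obs,p0,fixz=None,yaw0=None,ys=.03):
    # obs: (cam,pixel,local)
    def f(p):
        p=list(p)
        if fixz is not None:p[2]=fixz
        r=[(proj(n,world(p,l))[0]-q) for n,q,l in obs]
        r=np.concatenate(r)
        return r if yaw0 is None else np.append(r,(p[3]-yaw0)/ys)
    s=least_squares(f,p0,loss="soft_l1"); p=s.x
    if fixz is not None:p[2]=fixz
    return p,f(p)
def tri(ob):
    return least_squares(lambda X:np.concatenate([proj(n,X)[0]-q for n,q in ob]),[.6,0,.2])
def box(x,y,z):
    return np.array([[a,b,c] for a in x for b in y for c in z])
def draw(im,n,pose,B,o,k,col):
    q=((proj(n,world(pose,B))-o+.5)*k-.5)
    for i in range(8):
        for j in range(i):
            if bin(i^j).count("1")==1: cv2.line(im,tuple(int(v) for v in q[i]),tuple(int(v) for v in q[j]),col,1)
SV={"large":(.024,.055,.059),"middle":(.036,.045,.069),"small":(.048,.035,.079)}
def sieve(im,n,name,pose,o,k,col):
    w,h,d=SV[name]
    draw(im,n,pose,box([-.005,.005],[-w/2,w/2],[-.014,.014]),o,k,col)
    draw(im,n,pose,box([-.005,.011],[-h,h],[-d-2*h,-d]),o,k,col)
    draw(im,n,pose,box([-.005,.005],[-.012,.012],[-.038,-.014]),o,k,col)
E
cat > a.py <<'E'
from h import *
np.set_printoptions(precision=4,suppress=True)
c1=lambda x,y:np.array([x,y])/8+[185,205]-.44
c2=lambda x,y:np.array([x,y])/6+[325,145]-.42
c2s=lambda x,y:np.array([x-390,y])/3.923+[260,180]-.37
c3=lambda x,y:np.array([x,y])/6.5+[306,112]-.42
# rack upper rim corners (52 tall); c1 end points of base plate unknown height -> yaw from long edges
e=[(c1(125,42),c1(755,185)),(c1(68,238),c1(712,380))]
def ground(n,q,z):
    p=P[n]; d=p["R"].T@np.linalg.inv(p["K"])@[*q,1]; c=-p["R"].T@p["t"]; return c+d*(z-c[2])/d[2]
E4=[[ground("top",q,.008) for q in s] for s in e]
for s in E4: d=s[0]-s[1]; print("rack edge",np.linalg.norm(d),np.arctan2(-d[0],d[1]))
print("rack centre",np.mean(E4,(0,1)))
yaw=np.mean([np.arctan2(-(s[0]-s[1])[0],(s[0]-s[1])[1]) for s in E4])
mid=[("scene",c3(126,156),(0,-.018,.014)),("scene",c3(191,122),(0,.018,.014)),("scene",c3(82,350),(.003,-.045,-.069)),("scene",c3(228,272),(.003,.045,-.069)),("top",c1(395,208),(0,.018,.014)),("top",c1(690,265),(.003,-.045,-.069))]
sm=[("scene",c3(308,80),(0,-.024,.014)),("scene",c3(380,42),(0,.024,.014)),("scene",c3(276,268),(.003,-.035,-.079)),("scene",c3(386,222),(.003,.035,-.079)),("top",c1(45,133),(0,.024,.014)),("top",c1(350,190),(.003,-.035,-.079))]
M,r=fit(mid,[.55,.1,.171,yaw],.171,yaw); print("middle",M,r)
S,r=fit(sm,[.55,.25,.161,yaw],.161,yaw); print("small",S,r)
tip=tri([("top",c2(215,430)),("scene",c2s(449,31))]); print("tip",tip.x,tip.fun)
post=tri([("top",c2(268,60)),("scene",c2s(685,162))]); print("post",post.x,post.fun); d=post.x-tip.x; print("rod yaw",np.arctan2(d[1],d[0]))
bc=[ground("top",c2(*q),.012) for q in((93,58),(357,98),(318,405),(42,360))]
print("base",np.array(bc)); 
for i,j in((3,0),(2,1)): d=bc[j]-bc[i]; print(np.linalg.norm(d),np.arctan2(d[1],d[0]))
for i,j in((1,0),(2,3)): d=bc[j]-bc[i]; print(np.linalg.norm(d),np.arctan2(-d[0],d[1]))
lg=[("scene",c2s(510,46),(0,-.012,.014)),("scene",c2s(545,32),(0,.012,.014)),("scene",c2s(457,213),(.003,-.055,-.059)),("scene",c2s(608,110),(.003,.055,-.059)),("top",c2(95,290),(.003,.055,-.059)),("top",c2(340,325),(.003,-.055,-.059)),("top",c2(208,290),(0,.012,.014)),("top",c2(268,300),(0,-.012,.014))]
L,r=fit(lg,[.6,-.1,.218,-.15],.218); print("large",L,r)
np.savez("p.npz",M=M,S=S,L=L,tip=tip.x)
t=cv2.imread("pics/top0.png"); s=cv2.imread("pics/scene0.png")
def crop(im,n,x0,y0,w,h,k):
    a=cv2.resize(im[y0:y0+h,x0:x0+w],None,fx=k,fy=k,interpolation=cv2.INTER_CUBIC); o=np.array([x0,y0])
    for nm,p,c in(("middle",M,(0,255,0)),("small",S,(0,0,255)),("large",L,(255,255,0))): sieve(a,n,nm,p,o,k,c)
    return a
A=crop(t,"top",183,207,100,45,4); B=crop(s,"scene",300,110,80,90,4); C=crop(s,"scene",262,180,70,100,4);D=crop(t,"top",330,150,65,80,4)
o=np.zeros((590,800,3),np.uint8); o[:180,:400]=A; o[185:185+360,:320]=B; o[:400,410:690]=C; o[270:590,540:800]=D
cv2.imwrite("pics/o1.png",o)
E
python3 a.py
```

```text
rack edge 0.24195133591666934 -0.2169670954525024
rack edge 0.2445774552462276 -0.2092482489885909
rack centre [0.5398 0.1854 0.008 ]
middle [ 0.5244  0.1278  0.171  -0.2233] [ 0.123  -0.5675 -0.3787 -0.1953  0.106   0.8192  0.1996 -0.0662  2.9219
  0.4889 -4.4913 -0.4768 -0.3404]
small [ 0.5488  0.2417  0.161  -0.2283] [-0.5817 -0.0913 -0.5463  0.0616  0.5203  1.3595 -0.9942 -0.4555  0.2773
 -0.4521 -5.5103 -0.6216 -0.5055]
tip [ 0.5647 -0.1589  0.2099] [-0.0658 -0.0775 -0.0829  0.0074]
post [ 0.7172 -0.1825  0.2147] [ 0.1811  0.2602  0.2241 -0.0322]
rod yaw -0.15379378818397366
base [[ 0.775  -0.1229  0.012 ]
 [ 0.7551 -0.257   0.012 ]
 [ 0.598  -0.2344  0.012 ]
 [ 0.6198 -0.097   0.012 ]]
0.15739104379491925 -0.1654096288504861
0.15866609888408825 -0.14298232910521524
0.13555896315458857 -0.14769282501996564
0.13910073292182296 -0.15702429516042396
large [ 0.619  -0.1663  0.218  -0.1643] [-0.2775  1.5663 -0.2821 -0.7754  0.0843 -0.2188 -0.1561 -2.0165 -0.5088
 -0.2215  0.5222  1.0568  0.1172 -1.1025  0.0129 -1.0901]
```

View pics/o1.png

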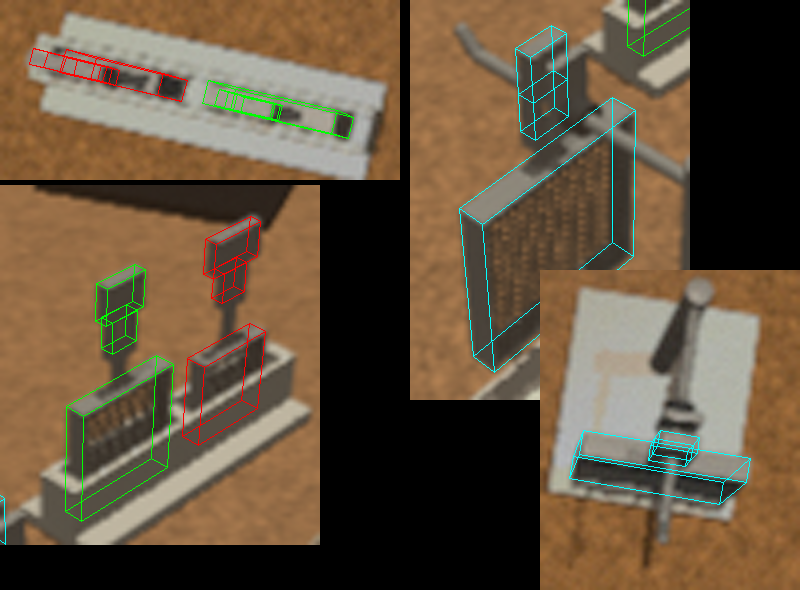

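The overlay matches all three sieves within 1–2 px. The tip triangulates to z = 0.210, as expected. Next I'll plan the approach to the middle sieve.

```bash
cat > go.py <<'E'
import sys,numpy as np
from workcell import sensors
s=sensors.read_state(); R=np.array(s["tool_rot"]); p=np.array(s["tcp_pos"])
x,y,z,a=map(float,sys.argv[1:5])   # target TCP, sieve yaw (tool x = -sieve y)
d=R.T@(np.array([x,y,z])-p)
cur=np.arctan2(R[1,0],R[0,0]); t=-((a-np.pi/2-cur+np.pi)%(2*np.pi)-np.pi)
print("shift mm",np.round(d*1e3,1),"turn",round(t,3),"tcp",np.round(p,4),"F",np.round(s["wrist_force"],2),"w",round(s["width"],4),"t",s["time_s"])
E
python3 go.py .5244 .1278 .240 -.2233; python3 -m pendant --help | head -20
```

```text
shift mm [-514.6 -528.6   -8.6] turn 0.667 tcp [ 0.2681 -0.5639  0.2305] F [ 0.35  0.47 -0.08] w 0.0856 t 0.1invalid input: not JSON, or not a number
```

```bash
python3 -m pendant '[[-0.01,-0.01,-0.003,0],[-0.04,-0.04,-0.009,0.03],[-0.08,-0.08,-0.015,0.1],[-0.12,-0.12,-0.02,0.16],[-0.16,-0.16,-0.02,0.22],[-0.2,-0.2,-0.02,0.28],[-0.24,-0.24,-0.02,0.34],[-0.28,-0.28,-0.02,0.4],[-0.32,-0.32,-0.02,0.46],[-0.36,-0.36,-0.02,0.52],[-0.4,-0.4,-0.02,0.57],[-0.44,-0.445,-0.02,0.62],[-0.475,-0.485,-0.015,0.65],[-0.5,-0.512,-0.01,0.667],[-0.511,-0.525,-0.009,0.667],[-0.5146,-0.5286,-0.0086,0.667],[-0.5146,-0.5286,-0.0086,0.667]]' -1; python3 go.py .5244 .1278 .148 -.2233
```

```text
time_s: 2.22
tcp_pos: [0.5244, 0.1257, 0.24]
tool_rot: [[-0.223, -0.975, -0.0], [-0.975, 0.223, -0.001], [0.001, 0.0, -1.0]]
wrist_force: [0.0, 0.2, -0.1]
width: 0.0856
shift mm [-2.1  0.4 92. ] turn -0.001 tcp [0.5244 0.1257 0.24  ] F [ 0.02  0.2  -0.13] w 0.0856 t 2.225
```

```bash
python3 -m pendant '[[-0.002,0,0.01,0],[-0.002,0,0.03,0],[-0.002,0,0.055,0],[-0.002,0,0.075,0],[-0.002,0,0.087,0],[-0.002,0,0.092,0],[-0.002,0,0.092,0]]' -1 && python3 -m pendant '[[0,0,0,0],[0,0,0,0],[0,0,0,0],[0,0,0,0],[0,0,0,0],[0,0,0,0],[0,0,0,0],[0,0,0,0]]' 1; python3 - <<'E'
from h import *
t=imaging.get_image("top");s=imaging.get_image("scene")
r=lambda a,k:cv2.resize(a,None,fx=k,fy=k,interpolation=cv2.INTER_CUBIC)
cv2.imwrite("pics/g1.png",r(s[80:200,300:400],5))
E
```

```text
time_s: 3.1
tcp_pos: [0.5254, 0.129, 0.1479]
tool_rot: [[-0.222, -0.975, 0.0], [-0.975, 0.222, -0.0], [0.0, -0.0, -1.0]]
wrist_force: [-0.1, -0.6, -0.3]
width: 0.0852
time_s: 4.1
tcp_pos: [0.5256, 0.1289, 0.1484]
tool_rot: [[-0.222, -0.975, 0.001], [-0.975, 0.222, -0.0], [0.0, -0.001, -1.0]]
wrist_force: [-0.4, -1.2, 4.9]
width: 0.035
```

View pics/g1.png

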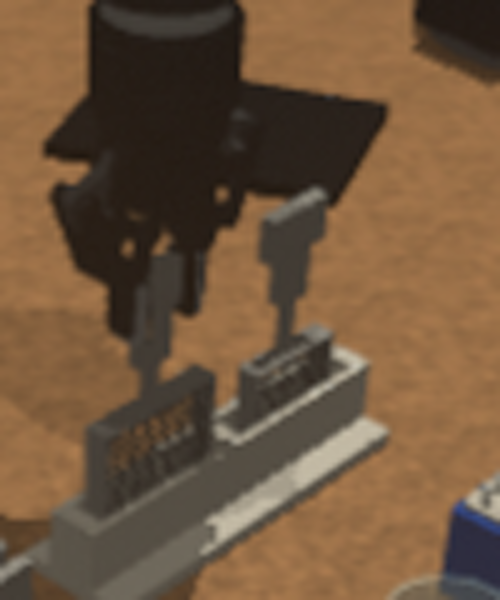

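Width 35 mm with the tab between the fingers: the middle sieve is gripped. Lifting it and carrying it to 50 mm in front of the tip.

```bash
python3 -m pendant '[[0,0,-0.006,0],[0,0,-0.02,0],[0,0,-0.04,0],[0,0,-0.055,0],[0,0,-0.06,0],[0,0,-0.06,0],[0,0,-0.06,0]]' 1; python3 go.py .515 -.151 .2084 -.154
```

```text
time_s: 5.08
tcp_pos: [0.5247, 0.1291, 0.2073]
tool_rot: [[-0.221, -0.975, -0.001], [-0.975, 0.221, -0.0], [0.001, 0.001, -1.0]]
wrist_force: [0.1, -0.6, -3.3]
width: 0.0355
shift mm [275.3 -52.5  -1. ] turn -0.069 tcp [0.5247 0.1291 0.2073] F [ 0.09 -0.56 -3.32] w 0.0355 t 5.075
```

```bash
python3 -m pendant '[[0.008,0,-0.001,0],[0.025,-0.005,-0.001,-0.01],[0.055,-0.012,-0.001,-0.02],[0.09,-0.02,-0.001,-0.03],[0.13,-0.027,-0.001,-0.04],[0.17,-0.035,-0.001,-0.05],[0.205,-0.041,-0.001,-0.06],[0.235,-0.046,-0.001,-0.069],[0.257,-0.05,-0.001,-0.069],[0.269,-0.052,-0.001,-0.069],[0.274,-0.0525,-0.001,-0.069],[0.2753,-0.0525,-0.001,-0.069],[0.2753,-0.0525,-0.001,-0.069],[0.2753,-0.0525,-0.001,-0.069]]' 1; python3 go.py .515 -.151 .2084 -.154;  python3 - <<'E'
from h import *
t=imaging.get_image("top");s=imaging.get_image("scene")
cv2.imwrite("pics/t2.png",t);cv2.imwrite("pics/s2.png",s)
r=lambda a,k:cv2.resize(a,None,fx=k,fy=k,interpolation=cv2.INTER_CUBIC)
cv2.imwrite("pics/g2.png",np.hstack([r(s[135:275,245:325],4.2),r(t[170:260,325:415],588/90)])[:, :800])
E
```

```text
time_s: 6.82
tcp_pos: [0.5157, -0.15, 0.2089]
tool_rot: [[-0.152, -0.988, 0.0], [-0.988, 0.152, 0.0], [-0.0, -0.0, -1.0]]
wrist_force: [0.5, 0.4, -2.2]
width: 0.035
shift mm [1.1 0.5 0.5] turn 0.001 tcp [ 0.5157 -0.15    0.2089] F [ 0.52  0.35 -2.21] w 0.035 t 6.825
```

View pics/g2.png

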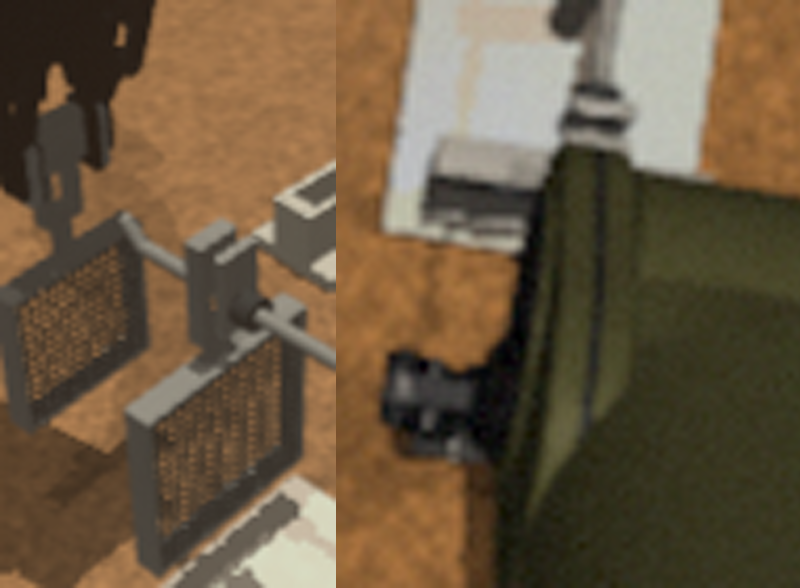

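Middle hangs upright in the fingers with its eye at about scene px (258,179); the tip is at about (274,188). I'll check the prediction against that.

```bash
python3 - <<'E'
from h import *
from workcell import sensors
p=sensors.read_state()["tcp_pos"]
pose=[p[0],p[1],p[2]+.0226,-.154]
s=cv2.imread("pics/s2.png")
k=8;x0,y0=244,140
a=cv2.resize(s[y0:y0+72,x0:x0+70],None,fx=k,fy=k,interpolation=cv2.INTER_CUBIC)
sieve(a,"scene","middle",pose,np.array([x0,y0]),k,(0,255,0))
draw(a,"scene",pose,box([-.005,.005],[-.006,.006],[-.038,-.014]),np.array([x0,y0]),k,(0,255,255))
z=np.load("p.npz"); q=(proj("scene",z["tip"])[0]-[x0,y0]+.5)*k-.5; cv2.circle(a,(int(q[0]),int(q[1])),3,(0,0,255),-1)
cv2.imwrite("pics/o2.png",a)
E
```

```text
(no output)
```

View pics/o2.png

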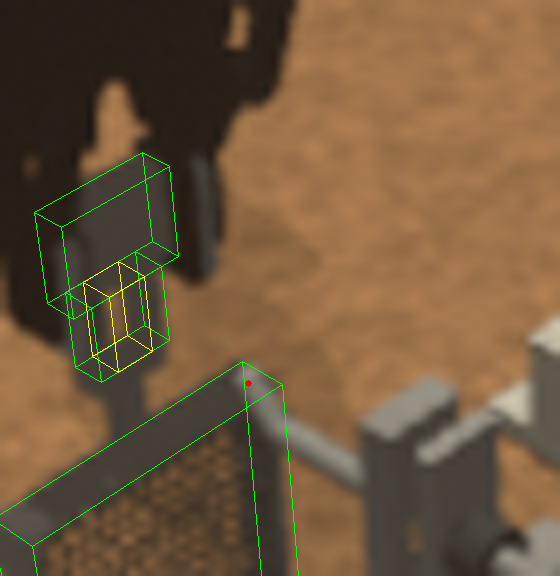

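```bash
python3 -m pendant '[[0.0013,-0.003,0.0005,0],[0.0013,-0.008,0.0005,0],[0.0013,-0.014,0.0005,0],[0.0013,-0.020,0.0005,0],[0.0013,-0.026,0.0005,0],[0.0013,-0.032,0.0005,0],[0.0013,-0.036,0.0005,0],[0.0013,-0.039,0.0005,0],[0.0013,-0.040,0.0005,0],[0.0013,-0.040,0.0005,0],[0.0013,-0.040,0.0005,0]]' 1; cat > rel.py <<'E'
import numpy as np
from workcell import sensors
s=sensors.read_state(); p=np.array(s["tcp_pos"]); h=np.array([.6437,-.1712,.2]); u=np.array([.988,-.153,0]); n=np.array([.153,.988,0]); F=np.array(s["wrist_force"])
d=p-h; print("along %.1f lat %.1f tabz %.1f mm"%(d@u*1e3,d@n*1e3,(d[2]+.0226)*1e3),"F along %.1f lat %.1f z %.1f"%(F@u,F@n,F[2]),"M",np.round(s["moment"],2),"t",s["time_s"],"w",round(s["width"],4))
E
python3 rel.py
```

```text
time_s: 8.3
tcp_pos: [0.5546, -0.1583, 0.2084]
tool_rot: [[-0.154, -0.988, -0.0], [-0.988, 0.154, -0.0], [0.0, 0.0, -1.0]]
wrist_force: [-0.1, 1.1, -3.1]
width: 0.0349
along -90.0 lat -0.9 tabz 31.0 mm F along -0.2 lat 1.0 z -3.1 M [-0.   -0.02  0.  ] t 8.3 w 0.0349
```

```bash
python3 -m pendant '[[-0.0008,-0.001,0,0],[-0.0008,-0.003,0,0],[-0.0008,-0.005,0,0],[-0.0008,-0.007,0,0],[-0.0008,-0.009,0,0],[-0.0008,-0.010,0,0]]' 1; python3 rel.py
```

```text
time_s: 9.05
tcp_pos: [0.565, -0.1591, 0.2084]
tool_rot: [[-0.154, -0.988, 0.0], [-0.988, 0.154, -0.0], [0.0, -0.0, -1.0]]
wrist_force: [-0.3, -0.6, -3.0]
width: 0.0352
along -79.6 lat -0.1 tabz 31.0 mm F along -0.2 lat -0.6 z -3.0 M [ 0.   -0.02  0.01] t 9.05 w 0.0352
```

Tip is inside the eye with no contact force. Moving on.

```bash
python3 -m pendant '[[0,-0.002,0,0],[0,-0.005,0,0],[0,-0.009,0,0],[0,-0.013,0,0],[0,-0.017,0,0],[0,-0.020,0,0],[0,-0.0215,0,0],[0,-0.0215,0,0]]' 1; python3 rel.py
```

```text
time_s: 10.05
tcp_pos: [0.5861, -0.1624, 0.2084]
tool_rot: [[-0.154, -0.988, -0.0], [-0.988, 0.154, -0.0], [0.0, -0.0, -1.0]]
wrist_force: [0.8, 0.1, -3.2]
width: 0.0353
along -58.2 lat -0.1 tabz 31.0 mm F along 0.8 lat 0.2 z -3.2 M [ 0.02 -0.02  0.01] t 10.05 w 0.0353
```

```bash
python3 -m pendant '[[0,0,0.002,0],[0,0,0.005,0],[0,0,0.008,0],[0,0,0.0105,0],[0,0,0.0115,0],[0,0,0.0115,0]]' 1; python3 rel.py; python3 -m pendant '[[0,0,0.0005,0],[0,0,0.001,0],[0,0,0.001,0]]' 1; python3 rel.py
```

```text
time_s: 10.8
tcp_pos: [0.5861, -0.1624, 0.1968]
tool_rot: [[-0.154, -0.988, -0.0], [-0.988, 0.154, -0.0], [0.0, 0.0, -1.0]]
wrist_force: [-0.7, 0.2, -2.4]
width: 0.0349
along -58.3 lat -0.1 tabz 19.4 mm F along -0.7 lat 0.1 z -2.4 M [-0.03 -0.04  0.03] t 10.8 w 0.0349
time_s: 11.18
tcp_pos: [0.5861, -0.1623, 0.1959]
tool_rot: [[-0.154, -0.988, 0.0], [-0.988, 0.154, -0.0], [0.0, -0.0, -1.0]]
wrist_force: [1.0, 0.1, -2.8]
width: 0.035
along -58.3 lat -0.1 tabz 18.5 mm F along 1.0 lat 0.2 z -2.8 M [ 0.02 -0.02  0.05] t 11.175 w 0.035
```

```bash
cat >> rel.py <<'E'
import sys
if len(sys.argv)>1: sys.exit(1 if abs(F@u)>float(sys.argv[1]) else 0)
E
python3 -m pendant '[[0,-0.002,0,0],[0,-0.005,0,0],[0,-0.009,0,0],[0,-0.013,0,0],[0,-0.016,0,0],[0,-0.018,0,0],[0,-0.018,0,0]]' 1 >/dev/null; python3 rel.py 3 && python3 -m pendant '[[0,-0.001,0,0],[0,-0.002,0,0],[0,-0.003,0,0],[0,-0.004,0,0],[0,-0.005,0,0]]' 1 >/dev/null; python3 rel.py 3.5 && python3 -m pendant '[[0,-0.001,0,0],[0,-0.002,0,0],[0,-0.003,0,0],[0,-0.004,0,0]]' 1 >/dev/null;  python3 rel.py
```

```text
along -40.2 lat -0.1 tabz 18.5 mm F along 0.1 lat -0.1 z -1.9 M [-0.02 -0.02 -0.05] t 12.05 w 0.0352
along -35.2 lat -0.1 tabz 18.5 mm F along 0.2 lat 0.2 z -2.5 M [ 0.02  0.01 -0.02] t 12.675 w 0.0353
along -31.9 lat -0.1 tabz 18.4 mm F along -1.2 lat 0.3 z -2.1 M [0.07 0.33 0.02] t 13.175 w 0.0352
```

```bash
m() { python3 rel.py 4.5; }
m && python3 -m pendant '[[0,-0.001,0,0],[0,-0.002,0,0],[0,-0.003,0,0]]' 1 >/dev/null; m && python3 -m pendant '[[0,-0.001,0,0],[0,-0.002,0,0]]' 1 >/dev/null; m && python3 -m pendant '[[0,-0.001,0,0],[0,-0.002,0,0]]' 1 >/dev/null; m && python3 -m pendant '[[0,-0.001,0,0],[0,-0.002,0,0]]' 1 >/dev/null; m
```

```text
along -31.9 lat -0.1 tabz 18.4 mm F along -1.2 lat 0.3 z -2.1 M [0.07 0.33 0.02] t 13.175 w 0.0352
along -28.2 lat -0.1 tabz 18.4 mm F along -1.6 lat 0.1 z -3.3 M [ 0.03  0.2  -0.04] t 13.55 w 0.0354
along -26.2 lat -0.1 tabz 18.5 mm F along -1.2 lat 0.4 z -2.6 M [0.06 0.24 0.03] t 13.8 w 0.0351
along -25.4 lat -0.1 tabz 18.4 mm F along -4.7 lat -0.1 z 0.5 M [ 0.27  1.06 -0.  ] t 14.05 w 0.035
along -25.4 lat -0.1 tabz 18.4 mm F along -4.7 lat -0.1 z 0.5 M [ 0.27  1.06 -0.  ] t 14.05 w 0.035
```

```bash
m() { python3 rel.py 7.5; }
python3 -m pendant '[[0,-0.0004,0,0],[0,-0.0004,0,0]]' 1 >/dev/null; m && python3 -m pendant '[[0,-0.0005,0,0],[0,-0.0005,0,0]]' 1 >/dev/null; m && python3 -m pendant '[[0,-0.0005,0,0],[0,-0.0005,0,0]]' 1 >/dev/null; m
```

```text
along -25.3 lat -0.1 tabz 18.4 mm F along -5.7 lat 0.1 z 0.1 M [0.26 1.06 0.01] t 14.3 w 0.0349
along -25.4 lat -0.1 tabz 18.3 mm F along -6.0 lat 0.5 z -0.1 M [ 0.27  1.26 -0.03] t 14.55 w 0.0353
along -25.4 lat -0.1 tabz 18.3 mm F along -7.5 lat 0.5 z 0.9 M [ 0.36  1.43 -0.02] t 14.8 w 0.035
```

```bash
python3 -m pendant '[[0,-0.0006,0,0],[0,-0.0012,0,0],[0,-0.0012,0,0],[0,-0.0012,0,0]]' 1 >/dev/null; python3 rel.py
```

```text
along -25.4 lat -0.1 tabz 18.0 mm F along -9.5 lat 0.0 z 2.2 M [ 0.37  1.87 -0.05] t 15.3 w 0.0349
```

```bash
python3 -m pendant '[[0,0.0015,0,0],[0,0.0032,0,0],[0,0.0032,0,0],[0,0.0032,0,0]]' 1 >/dev/null; python3 rel.py
```

```text
along -25.3 lat -0.2 tabz 18.3 mm F along -4.3 lat -1.2 z -3.1 M [ 0.14  0.8  -0.03] t 15.8 w 0.0352
```

```bash
python3 -m pendant '[[0,0.0006,0,0],[0,0.0012,0.0002,0],[0,0.0012,0.0005,0],[0,0.0012,0.0005,0]]' 1 >/dev/null; python3 rel.py
```

```text
along -25.3 lat -0.1 tabz 18.5 mm F along -0.6 lat 0.1 z -2.6 M [-0.02  0.24 -0.05] t 16.3 w 0.035
```

```bash
python3 -m pendant '[[0,0,0.0003,0],[0,0,0.0007,0],[0,0,0.0007,0]]' 1 >/dev/null; python3 rel.py; python3 -m pendant '[[0,0,0.0007,0],[0,0,0.0007,0],[0,0,0.0007,0],[0,0,0.0007,0],[0,0,0.0007,0],[0,0,0.0007,0]]' -1 >/dev/null; python3 rel.py
```

```text
along -25.4 lat -0.1 tabz 17.7 mm F along 0.3 lat 0.6 z -1.0 M [ 0.01  0.02 -0.04] t 16.675 w 0.0343
along -26.1 lat -0.1 tabz 16.6 mm F along 0.0 lat -0.9 z 1.4 M [ 0.04  0.07 -0.05] t 17.425 w 0.0853
```

```bash
python3 -m pendant '[[0,0,-0.005,0],[0,0,-0.015,0],[0,0,-0.03,0],[0,0,-0.05,0],[0,0,-0.065,0],[0,0,-0.072,0],[0,0,-0.072,0]]' -1 >/dev/null; python3 go.py .5488 .2417 .230 -.2283
```

```text
shift mm [-393.5  131.3   36.4] turn 0.074 tcp [ 0.6181 -0.1673  0.2665] F [-0.67  0.49 -0.51] w 0.0857 t 18.3
```

```bash
python3 -m pendant '[[-0.01,0.003,0,0],[-0.035,0.012,0,0.01],[-0.07,0.024,0,0.02],[-0.11,0.037,0,0.03],[-0.155,0.052,0,0.04],[-0.2,0.067,0,0.05],[-0.245,0.082,0.005,0.06],[-0.29,0.097,0.01,0.074],[-0.33,0.11,0.02,0.074],[-0.362,0.121,0.03,0.074],[-0.382,0.1275,0.036,0.074],[-0.391,0.1305,0.0364,0.074],[-0.3935,0.1313,0.0364,0.074],[-0.3935,0.1313,0.0364,0.074],[-0.3935,0.1313,0.0364,0.074]]' -1 >/dev/null; python3 go.py .5488 .2417 .138 -.2283;python3 - <<'E'
from h import *
t=imaging.get_image("top");s=imaging.get_image("scene")
cv2.imwrite("pics/t3.png",t);cv2.imwrite("pics/s3.png",s)
r=lambda a,k:cv2.resize(a,None,fx=k,fy=k,interpolation=cv2.INTER_CUBIC)
cv2.imwrite("pics/g3.png",np.hstack([r(s[165:275,255:345],5),r(t[160:230,330:385],550/70)])[:, :800])
E
```

```text
shift mm [-1.3  0.7 91.9] turn -0.002 tcp [0.5492 0.2403 0.2299] F [0.42 0.33 0.99] w 0.0853 t 20.175
```

View pics/g3.png

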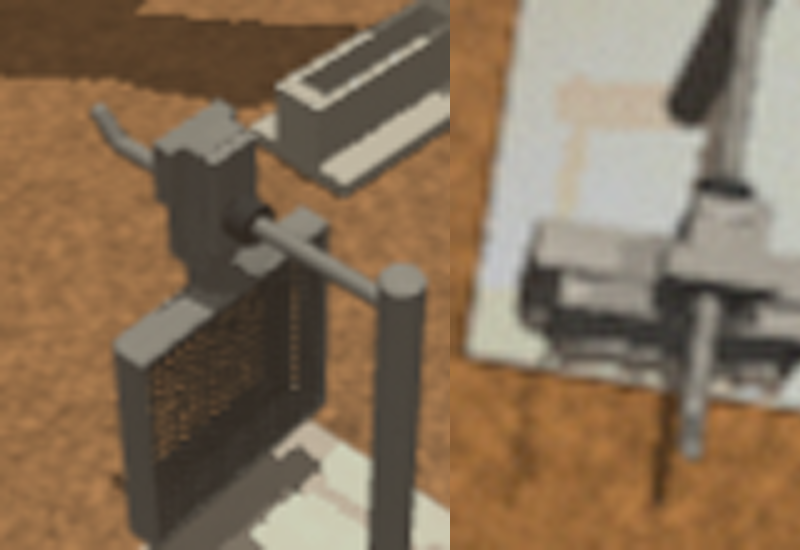

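Middle is nested in large, tabs together at about (200,135) in the crop, up against the stop. Now for the small one.

```bash
python3 -m pendant '[[-0.0013,0.0007,0.01,0],[-0.0013,0.0007,0.03,0],[-0.0013,0.0007,0.055,0],[-0.0013,0.0007,0.075,0],[-0.0013,0.0007,0.087,0],[-0.0013,0.0007,0.092,0],[-0.0013,0.0007,0.092,0]]' -1 && python3 -m pendant '[[0,0,0,0],[0,0,0,0],[0,0,0,0],[0,0,0,0],[0,0,0,0],[0,0,0,0],[0,0,0,0]]' 1 && python3 rel.py && python3 -m pendant '[[0,0,-0.006,0],[0,0,-0.02,0],[0,0,-0.04,0],[0,0,-0.06,0],[0,0,-0.068,0],[0,0,-0.070,0],[0,0,-0.070,0],[0,0,-0.070,0]]' 1; python3 go.py .5153 -.1512 .2084 -.154
```

```text
time_s: 21.15
tcp_pos: [0.5483, 0.2432, 0.1376]
tool_rot: [[-0.226, -0.974, 0.0], [-0.974, 0.226, -0.0], [-0.0, -0.0, -1.0]]
wrist_force: [-0.3, -0.1, 0.2]
width: 0.0853
time_s: 22.02
tcp_pos: [0.5488, 0.2435, 0.1384]
tool_rot: [[-0.226, -0.974, 0.001], [-0.974, 0.226, 0.001], [-0.001, -0.001, -1.0]]
wrist_force: [0.2, 1.0, 5.6]
width: 0.0473
along -157.2 lat 395.2 tabz -39.0 mm F along 0.0 lat 1.0 z 5.6 M [-0.05  0.04  0.03] t 22.025 w 0.0473
time_s: 23.02
tcp_pos: [0.5477, 0.2429, 0.2068]
tool_rot: [[-0.226, -0.974, -0.001], [-0.974, 0.226, -0.001], [0.001, 0.001, -1.0]]
wrist_force: [0.5, 0.2, -1.4]
width: 0.047
shift mm [391.3 -57.5  -1.2] turn -0.074 tcp [0.5477 0.2429 0.2068] F [ 0.5   0.25 -1.4 ] w 0.047 t 23.025
```

```bash
python3 -m pendant '[[0.01,-0.001,-0.0012,0],[0.035,-0.005,-0.0012,-0.01],[0.07,-0.01,-0.0012,-0.02],[0.11,-0.016,-0.0012,-0.03],[0.15,-0.022,-0.0012,-0.04],[0.195,-0.028,-0.0012,-0.05],[0.24,-0.035,-0.0012,-0.06],[0.28,-0.041,-0.0012,-0.074],[0.32,-0.047,-0.0012,-0.074],[0.352,-0.052,-0.0012,-0.074],[0.374,-0.055,-0.0012,-0.074],[0.386,-0.057,-0.0012,-0.074],[0.3905,-0.0575,-0.0012,-0.074],[0.3913,-0.0575,-0.0012,-0.074],[0.3913,-0.0575,-0.0012,-0.074],[0.3913,-0.0575,-0.0012,-0.074]]' 1; python3 rel.py; python3 - <<'E'
from h import *
from workcell import sensors
p=sensors.read_state()["tcp_pos"]
s=imaging.get_image("scene"); k=8;x0,y0=244,140; a=cv2.resize(s[y0:y0+72,x0:x0+70],None,fx=k,fy=k,interpolation=cv2.INTER_CUBIC)
b=a.copy(); sieve(b,"scene","small",[p[0],p[1],p[2]+.0226,-.154],np.array([x0,y0]),k,(0,255,0))
cv2.imwrite("pics/o4.png",cv2.resize(np.hstack([a[:, :400],b[:,:400]]),None,fx=1,fy=1))
E
```

```text
time_s: 25.02
tcp_pos: [0.5159, -0.1502, 0.2088]
tool_rot: [[-0.152, -0.988, 0.0], [-0.988, 0.152, 0.0], [-0.0, -0.0, -1.0]]
wrist_force: [0.4, 0.0, -1.2]
width: 0.0473
along -129.5 lat 1.2 tabz 31.4 mm F along 0.4 lat 0.1 z -1.2 M [0.   0.02 0.03] t 25.025 w 0.0473
```

View pics/o4.png

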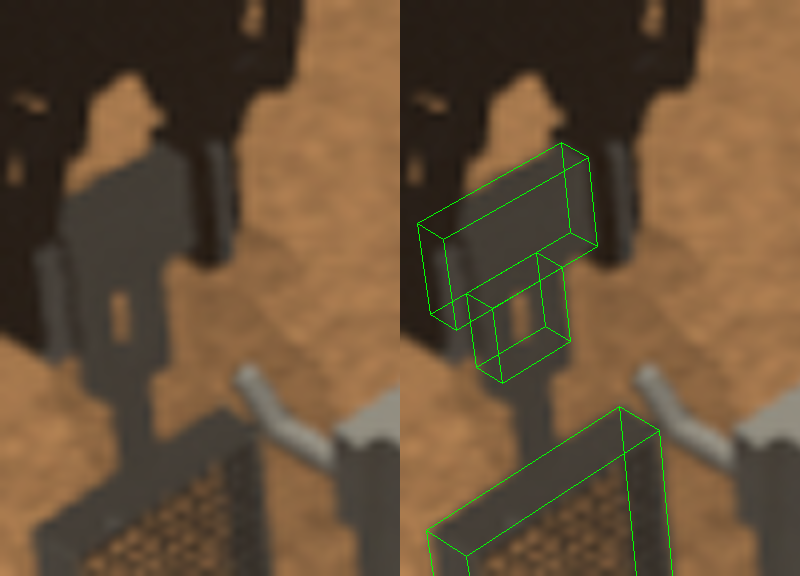

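The overlay agrees within about 1 mm. Same insertion as before.

```bash
python3 -m pendant '[[0.0005,-0.003,0.0004,0],[0.0005,-0.008,0.0004,0],[0.0005,-0.014,0.0004,0],[0.0005,-0.020,0.0004,0],[0.0005,-0.026,0.0004,0],[0.0005,-0.032,0.0004,0],[0.0005,-0.036,0.0004,0],[0.0005,-0.039,0.0004,0],[0.0005,-0.040,0.0004,0],[0.0005,-0.040,0.0004,0],[0.0005,-0.040,0.0004,0]]' 1 >/dev/null; python3 rel.py
```

```text
along -89.8 lat -0.2 tabz 31.0 mm F along -0.2 lat 0.8 z -2.1 M [-0.   -0.01 -0.01] t 26.45 w 0.0471
```

```bash
m(){ python3 rel.py 2.5; }; python3 -m pendant '[[-0.0001,-0.001,0,0],[-0.0001,-0.003,0,0],[-0.0001,-0.005,0,0],[-0.0001,-0.007,0,0],[-0.0001,-0.009,0,0],[-0.0001,-0.010,0,0]]' 1 >/dev/null; m && python3 -m pendant '[[0,-0.002,0,0],[0,-0.005,0,0],[0,-0.009,0,0],[0,-0.013,0,0],[0,-0.017,0,0],[0,-0.020,0,0],[0,-0.0215,0,0],[0,-0.0215,0,0]]' 1 >/dev/null; m && python3 -m pendant '[[0,0,0.002,0],[0,0,0.005,0],[0,0,0.008,0],[0,0,0.0105,0],[0,0,0.012,0],[0,0,0.0125,0],[0,0,0.0125,0]]' 1 >/dev/null; m
```

```text
along -79.4 lat -0.1 tabz 31.0 mm F along 0.6 lat -0.3 z -1.2 M [ 0.   -0.03  0.04] t 27.2 w 0.0469
along -58.0 lat -0.1 tabz 31.0 mm F along 0.4 lat -0.6 z -1.8 M [-0.03  0.01  0.03] t 28.2 w 0.0468
along -58.0 lat -0.1 tabz 18.5 mm F along 0.7 lat -0.5 z -1.6 M [ 0.   -0.01  0.  ] t 29.075 w 0.0471
```

```bash
m(){ python3 rel.py 3.5; }; python3 -m pendant '[[0,-0.002,0,0],[0,-0.005,0,0],[0,-0.009,0,0],[0,-0.012,0,0],[0,-0.014,0,0],[0,-0.014,0,0]]' 1 >/dev/null; m && python3 -m pendant '[[0,-0.001,0,0],[0,-0.002,0,0],[0,-0.003,0,0],[0,-0.004,0,0]]' 1 >/dev/null; m && python3 -m pendant '[[0,-0.001,0,0],[0,-0.002,0,0]]' 1 >/dev/null; m && python3 -m pendant '[[0,-0.001,0,0],[0,-0.002,0,0]]' 1 >/dev/null; m && python3 -m pendant '[[0,-0.001,0,0],[0,-0.002,0,0]]' 1 >/dev/null; m
```

```text
along -43.9 lat -0.1 tabz 18.5 mm F along 0.2 lat -0.6 z -1.1 M [ 0.01 -0.03 -0.02] t 29.825 w 0.0471
along -40.0 lat -0.1 tabz 18.5 mm F along 0.1 lat 0.2 z -2.1 M [ 0.03 -0.01 -0.01] t 30.325 w 0.0468
along -38.0 lat -0.2 tabz 18.5 mm F along -0.1 lat -0.1 z -0.6 M [-0.   -0.    0.01] t 30.575 w 0.0469
along -36.7 lat -0.1 tabz 18.4 mm F along -3.5 lat 0.8 z 0.7 M [ 0.15  0.5  -0.02] t 30.825 w 0.047
along -36.7 lat -0.2 tabz 18.0 mm F along -7.9 lat 0.3 z 2.9 M [ 0.33  1.47 -0.07] t 31.075 w 0.047
```

```bash
python3 -m pendant '[[0,-0.0004,0,0],[0,-0.0008,0,0],[0,-0.0008,0,0],[0,-0.0008,0,0]]' 1 >/dev/null; python3 rel.py
```

```text
along -36.7 lat -0.2 tabz 17.9 mm F along -9.2 lat 0.9 z 3.5 M [ 0.28  1.55 -0.02] t 31.575 w 0.0475
```

```bash
python3 -m pendant '[[0,0.0012,0,0],[0,0.0024,0,0],[0,0.0024,0,0],[0,0.0024,0,0]]' 1 >/dev/null; python3 rel.py
```

```text
along -36.6 lat -0.2 tabz 18.0 mm F along -5.4 lat -0.1 z -3.2 M [ 0.18  1.09 -0.03] t 32.075 w 0.0473
```

```bash
python3 -m pendant '[[0,0.0006,0,0],[0,0.0012,0,0],[0,0.0012,0,0],[0,0.0012,0,0]]' 1 >/dev/null; python3 rel.py
```

```text
along -36.6 lat -0.2 tabz 18.6 mm F along -3.0 lat -0.8 z -3.0 M [ 0.11  0.68 -0.01] t 32.575 w 0.0469
```

```bash
python3 -m pendant '[[0,0.0005,0.0003,0],[0,0.0009,0.0007,0],[0,0.0009,0.0009,0],[0,0.0009,0.0009,0]]' 1 >/dev/null; python3 rel.py
```

```text
along -36.8 lat -0.0 tabz 18.0 mm F along -0.7 lat 0.6 z -0.7 M [0.02 0.02 0.05] t 33.075 w 0.047
```

Unloaded and resting on the rod (tab 18.0 mm above it). Releasing, rising and clearing the view.

```bash
python3 -m pendant '[[0,0,0,0],[0,0,0,0],[0,0,0,0],[0,0,0,0],[0,0,0,0],[0,0,0,0]]' -1 >/dev/null; python3 rel.py; python3 -m pendant '[[0,0,-0.005,0],[0,0,-0.015,0],[0,0,-0.03,0],[0,0,-0.05,0],[0,0,-0.07,0],[0,0,-0.085,0],[0,0,-0.09,0],[-0.01,0.01,-0.09,0],[-0.03,0.03,-0.09,0],[-0.06,0.05,-0.09,0],[-0.1,0.07,-0.09,0],[-0.14,0.08,-0.09,0],[-0.18,0.08,-0.09,0],[-0.21,0.08,-0.09,0],[-0.225,0.08,-0.09,0],[-0.23,0.08,-0.09,0],[-0.23,0.08,-0.09,0],[-0.23,0.08,-0.09,0]]' -1; python3 - <<'E'
from h import *
t=imaging.get_image("top");s=imaging.get_image("scene")
r=lambda a,k:cv2.resize(a,None,fx=k,fy=k,interpolation=cv2.INTER_CUBIC)
cv2.imwrite("pics/g5.png",np.hstack([r(s[165:275,255:345],5),r(t[160:230,330:385],550/70)])[:, :800])
E
```

```text
along -37.7 lat -0.1 tabz 17.6 mm F along -0.1 lat -0.6 z -0.1 M [-0.04  0.03  0.01] t 33.825 w 0.0855
time_s: 36.08
tcp_pos: [0.5625, 0.0723, 0.2849]
tool_rot: [[-0.156, -0.988, -0.0], [-0.988, 0.156, -0.001], [0.001, 0.0, -1.0]]
wrist_force: [0.3, 0.7, 0.7]
width: 0.0855
```

View pics/g5.png

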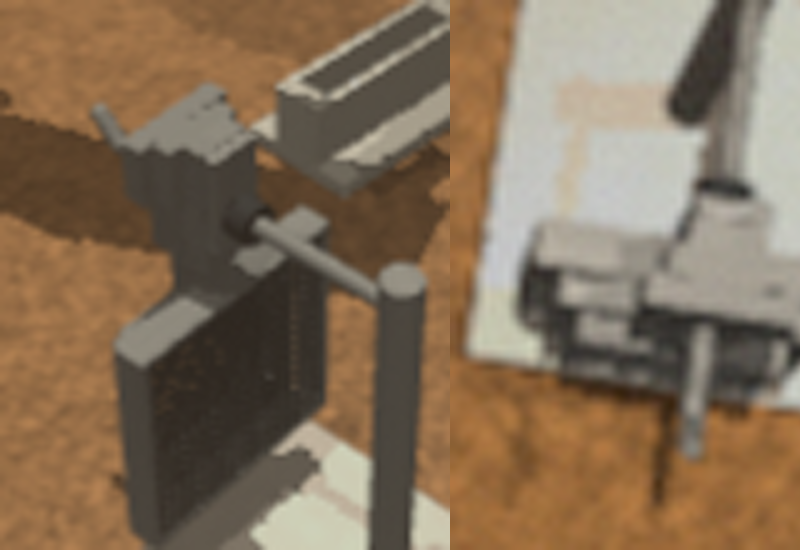

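The three tabs are stacked in contact (about (190,120) in the crop), frames nested, and the robot is clear. Handing in.

```bash
python3 -c "
from workcell import ticket; print(ticket.hand_in())"
```

```text
the job is handed in; nothing more can be done
None
```

I hung the middle sieve and then the smallest in front of the large one. Each is nested in the larger, open fronts facing the same way, and the job is handed in at about 36 s of the 72 s allowed.

- **Pushing home:** I pushed each sieve back at about 8 mm/s until it stopped moving and the force climbed: 9.5 N for the middle, 9.2 N for the small. I then eased the push off, set the sieve down on the rod and let go with almost no force left.
- **Stop plate:** I only found it by feel. The gripper stopped 25.4 mm in front of `hook_rod` for the middle and 36.7 mm for the small. That 11.3 mm gap fits the expected 10 mm, given about 1–2 mm of grip uncertainty.
- **Last check:** the final pictures show the three tabs stacked tight and the frames nested, with the gripper open and clear of everything.
- **Not checked:** I measured no positions from the final pictures, and did not check the beaker, tip box or bottle in them. None of the moves was planned near those three.

No check failed. The overlays of the held sieves were 1–2 mm off, which I put down to the same grip uncertainty.

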